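# Wedge the rocking paper trimmer level

### The arm

A 7-joint arm with a two-finger parallel gripper is mounted at the origin on the work surface. World frame = base frame: x ahead of the robot, y to its left, z up, the work surface at z = 0. Lengths are in m, angles in rad, forces in N, time in s.
With the tool pointing down it reaches from about 0.4 to 0.9 m from the base axis. Payload 5.5 kg.
Tool frame: the origin (TCP) lies midway between the tips of the shut fingers; the grasp point (between the pads) lies 19 mm behind it (manip.grip_depth is the distance from the TCP to the grasp point, in m); z points along the fingers, y is the line along which they close (so a half turn about z gives the same grasp; the last joint's range is limited). The gripper opens to 92 mm and grips with 3 to 60 N. Pads are 19 mm wide; open, the fingers measure 130 mm over their backs; the gripper's body (75 mm by 190 mm) begins 47 mm behind the grasp point.
Start: joints at [-0.843, 0.501, -0.427, 1.55, 0.221, 1.138, -0.21], TCP at [0.291, 0.581, 0.227] pointing down, gripper open.
Joint ranges: [-2.88, 2.88], [-0.31, 2.03], [-1.54, 1.56], [0.2, 2.42], [-1.41, 4.55], [0.19, 2.02], [-2.57, 2.57]. Speed limits (rad/s): [2.57, 2.57, 3.14, 3.14, 3.14, 3.14, 3.14].

### API

Orientations are given as a unit quaternion [x, y, z, w].
In Python, from bench import manip, effector, viewer gives the robot as it stands. Calls block until the motion is done:
- manip.move_pose(position, orientation): joint-space move of the TCP to a pose.
- manip.servo_line(position, ori=None, vel=0.15): straight line of the TCP; ori=None keeps the orientation; vel is the mean speed in m/s.
- manip.movej(angles): joint-space move.
- effector.open_jaws() and effector.close(f_grip=None): open the fingers fully, or close them until they stop; f_grip is the grip in N (None keeps the last).
- manip.sleep(seconds).
- manip.solve_ik(position, orientation): joint angles nearest the present ones, or None.
- viewer.get_image(name): name is "side" or "top" or "wrist"; returns the picture (384x512x3 uint8, red, green, blue); there is no depth.
- viewer.get_calibration(name): a dict with "vfov" (degrees; the focal length in pixels is half the picture's height over the tangent of half this angle, whatever the lens; pixels are square), "cx", "cy" (the principal point, pixels), "eye" and "attitude" of the camera in the world. Camera axes: x right, y down, z forward; pixel columns grow to the right and rows downward; lengths in m; the calibration is good to about 2 mm. The wrist camera is an equidistant fisheye: a pixel r from the principal point sees the ray r / f radians off the axis. A picture is of the moment at which its call begins: read the wrist's pose just before it. get_calibration takes no time and is no camera call; for the wrist camera it gives the pose at the moment of the call.
A pose or a line that the arm cannot do raises manip.PlanningError and nothing moves.
- manip.hand_in(): hands the job in; it is judged then, once.
Readings, each from a call of its own:
- manip.current_clock(): time.
- manip.current_q(): joint angles.
- manip.current_joint_velocities(): joint speeds.
- manip.current_tau(): joint torques, N m.
- manip.current_tool_pos(): TCP position.
- manip.current_tcp_rot(): TCP orientation.
- manip.current_force(): force on the tool from outside, world axes, zero at the start.
- manip.current_wrist_torque(): the same for the moment, N m.
- manip.current_finger_gap(): finger opening in m.
- manip.current_gripper_force(): force on a finger pad.
Only numpy, scipy, OpenCV 4.12 (cv2) and the standard library are available. Lean on these libraries where they do the work, as an engineer would, in place of code of your own. Each camera call takes 0.05 s, during which the arm holds its last target. There are 200 camera calls.

### The job

The paper trimmer leans and rocks because the near right foot was lost and a lower stick-on one put in its place. Pick up the wooden wedge and, from the trimmer's right-hand side, push its thin end in under that foot, just until the trimmer sits level and firm with its full share of weight on the wedge. Feel your way in gently: do not ram the wedge or shove the trimmer along the table; leave the wedge in place and the other things alone.

Things in the scene. Friction and masses are not known exactly. Their poses are not given: they have to be found in the camera images.
- trimmer_centre (a point): Paper trimmer, loose, 3 to 4 kg: grey board 360 (x, away from robot) x 260 (y, left) x 18 mm, underside 20 mm up, rail and cutter head over its right (-y) edge, 101 high in all. Stands on domed rubber feet (dome radius 18) at x +-155, y +-105, the near right one (x -155) lower. Point: under the board's middle, level with the good soles. z is the board's normal, vertical when level.
- entry (a point): Point on the trimmer's right-hand edge, at the board's underside, straight out from the stick-on foot. That foot is hidden under the board, its axis 18 to 53 mm (unknown) in from this point along the trimmer's +y; same dome as the others but 3 to 7 mm (unknown) too low. At the start it bears 1/9 to 1/7 of the weight; once level and firm, about 1/4. Axes as the trimmer's.
- wedge_grip (a point): Loose beech wedge, 65 g, 180 long x 36 wide, flat underside, 1.5 mm thick at the thin end rising evenly to 28.5 at the thick end (0.15 mm per mm). Point: midway across, 30 mm from the thick end and 150 from the thin end, 12 mm above the underside (24 mm thick here). x points along the wedge to the thin end, y across, z up. It stays put by friction once driven under a load.
- wedge_tip (a point): Middle of the wedge's thin edge, at its underside: 150 mm in +x and 12 mm below wedge_grip. Axes as there.
- bottle_a: White plastic bottle, 64 mm across, 170 high, standing; origin at the centre of its underside. Leave alone.
- bottle_b: Second bottle, the same. Leave alone.
- archive_box: White lidded storage box 166 x 126 x 75 high; origin at the centre of its underside. Leave alone.
- tape_roll: Roll of paper tape lying flat, 90 mm across, 24 high; origin at the centre of its underside. Leave alone.
Things that resemble listed ones, but are neither listed nor needed, are in the scene too. There is more than one size of the part that bears wedge_grip; the job needs the smallest.

How it is judged:
By the outcome, as a careful person would: the job done as asked, in the order asked, and still so for the second after the job is handed in, with the robot touching nothing.
It also fails if it takes over 72 s, if anything falls off the work surface, if the arm or the gripper's body presses on something with over 40 N, if the wrist force passes 120 N, or if a joint passes its speed limit or range.

## Working session

There is one attempt and no reset: what is moved stays moved. The work goes in short steps, each a Python script; the robot and the scene stay as the last script left them, time stands still between calls to the robot, and variables do not carry over. Pictures are saved under pics/ and viewed, at most 10 in all, crops included, and the job is handed in when it is done.

```bash
mkdir -p pics; python3 - <<'E'
from bench import manip, effector, viewer
import cv2
for n in("top","side"):
    im=viewer.get_image(n); cv2.imwrite(f"pics/{n}0.png",cv2.resize(im[:,:,::-1],(800,600),interpolation=cv2.INTER_CUBIC)); cv2.imwrite(f"{n}_raw.png",im[:,:,::-1])
    print(n,viewer.get_calibration(n))
print(viewer.get_calibration("wrist"),manip.current_tool_pos(),manip.current_tcp_rot(),manip.current_clock(),manip.grip_depth)
E
```

```text
top {'vfov': 45.796776678513595, 'cx': 252.68267023081748, 'cy': 198.21460101259223, 'eye': array([ 0.13061179, -0.09200205,  1.48224178]), 'attitude': array([-0.69238135,  0.71288344, -0.07798366,  0.07952247])}
side {'vfov': 43.21903839074486, 'cx': 251.2294344679431, 'cy': 199.09367707460558, 'eye': array([-0.07817312,  1.34610239,  0.8981862 ]), 'attitude': array([-0.16267386,  0.84692852, -0.49972975,  0.08074327])}
{'vfov': 65.70646984690485, 'cx': 255.88998242421076, 'cy': 189.87026847420336, 'eye': array([0.21764297, 0.61867144, 0.38413366]), 'attitude': array([0.84054322, 0.51859402, 0.08172607, 0.13367199])} [0.29112413 0.58044171 0.22577669] [ 2.30286757e-01  9.73122406e-01 -8.62317027e-04 -2.21869692e-04] 0.1 0.0188
```

View pics/top0.png

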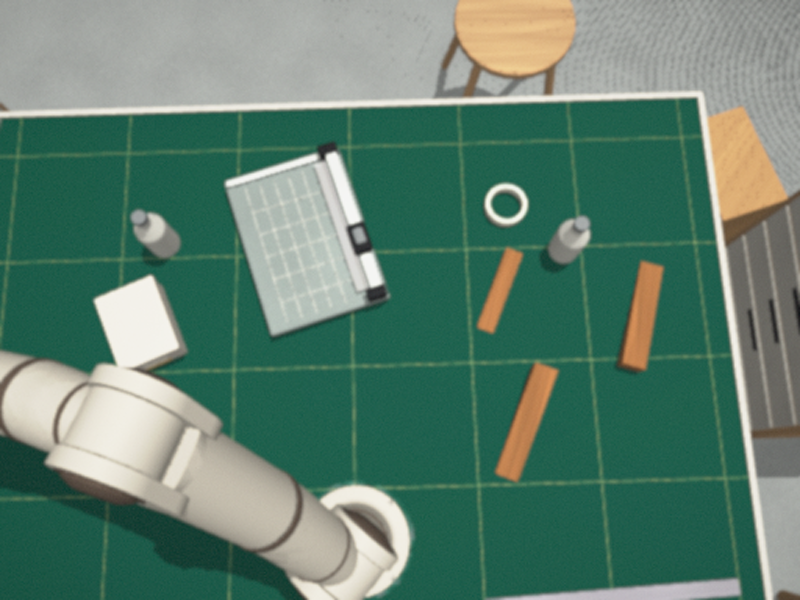

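View pics/side0.png

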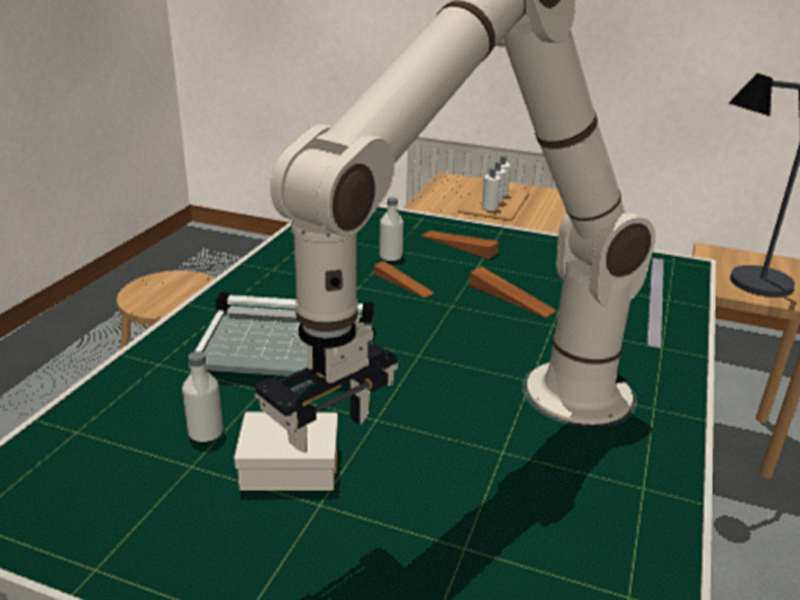

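Top view: the wedge candidates are A (500,290), B (642,315) and C (527,422). A looks smallest, so I'll check it metrically and with a crop. The trimmer's near-right corner is at about (387,296).

```bash
cat > h.py <<'E'
import numpy as np, cv2
from scipy.spatial.transform import Rotation as R
from bench import manip, effector, viewer
def ray(c,uv,fish=False):
    f=192/np.tan(np.radians(c["vfov"])/2); d=(np.atleast_2d(uv).astype(float)-[c["cx"],c["cy"]])/f
    if fish:
        r=np.linalg.norm(d,axis=1,keepdims=True)+1e-12; v=np.hstack([d/r*np.sin(r),np.cos(r)])
    else: v=np.hstack([d,np.ones((len(d),1))])
    return R.from_quat(c["attitude"]).apply(v)
def plane(c,uv,z,fish=False):
    v=ray(c,uv,fish); return c["eye"]+v*((z-c["eye"][2])/v[:,2:])
def proj(c,p,fish=False):
    f=192/np.tan(np.radians(c["vfov"])/2)
    v=R.from_quat(c["attitude"]).inv().apply(np.atleast_2d(p)-c["eye"])
    if fish:
        s=np.linalg.norm(v[:,:2],axis=1); k=np.arctan2(s,v[:,2])/s
        return v[:,:2]*k[:,None]*f+[c["cx"],c["cy"]]
    return v[:,:2]/v[:,2:]*f+[c["cx"],c["cy"]]
E
python3 - <<'E'
from h import *
c=viewer.get_calibration("top"); im=cv2.imread("top_raw.png")
hsv=cv2.cvtColor(im,cv2.COLOR_BGR2HSV)
m=cv2.inRange(hsv,(3,90,60),(22,255,255)); m[:155]=0; m[:,450:]=0;m[:,:290]=0
for k in cv2.findContours(m,cv2.RETR_EXTERNAL,cv2.CHAIN_APPROX_NONE)[0]:
    if cv2.contourArea(k)<100: continue
    b=cv2.boxPoints(cv2.minAreaRect(k)); p=plane(c,b,0.01)
    print(b.mean(0).round(1),p[:,:2].round(3).tolist(),[round(float(np.linalg.norm(p[i]-p[i-1])),3) for i in(1,2)])
s=np.array([[226,184],[338,150],[387,296],[273,336]])*.64
print(plane(c,s,0.036).round(3))
a=cv2.resize(im[150:222,296:344],(400,600),interpolation=cv2.INTER_CUBIC)
s2=cv2.imread("side_raw.png"); b=cv2.resize(s2[155:200,230:290],(400,300),interpolation=cv2.INTER_CUBIC)
d=cv2.resize(im[85:220,140:260],(400,450))[:300]
cv2.imwrite("pics/crop1.png",np.hstack([a,np.vstack([b,d])]))
E
```

```text
[336.3 269.5] [[0.122, -0.282], [0.347, -0.38], [0.327, -0.43], [0.103, -0.33]] [0.246, 0.054]
[410.2 201.9] [[0.33, -0.554], [0.56, -0.62], [0.547, -0.677], [0.318, -0.609]] [0.238, 0.058]
[319.3 185.4] [[0.423, -0.262], [0.599, -0.337], [0.583, -0.374], [0.408, -0.298]] [0.191, 0.04]
[[ 0.751  0.266  0.036]
 [ 0.823  0.021  0.036]
 [ 0.489 -0.078  0.036]
 [ 0.411  0.16   0.036]]
```

View pics/crop1.png

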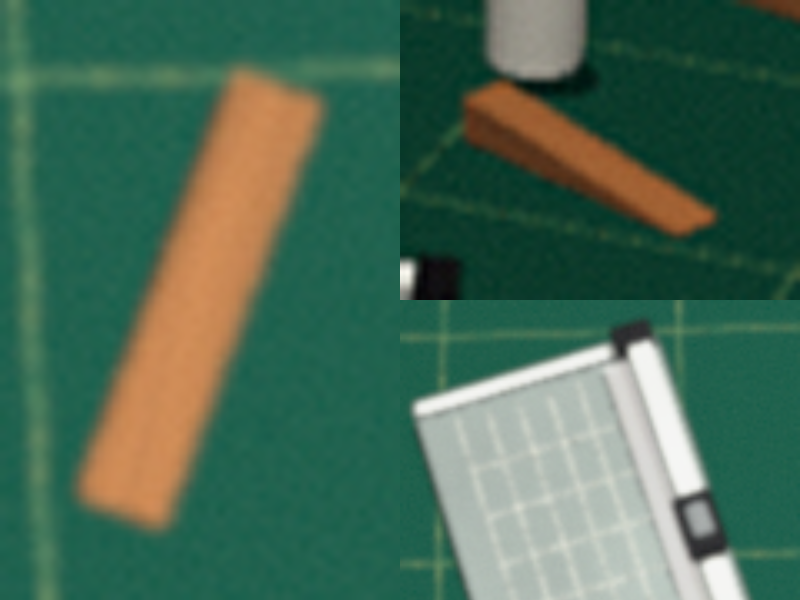

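The crop confirms A: about 180x36 mm, smaller than B and C (about 240x55 mm). Its thick end is the far one, near the bottle at around (0.59,-0.355), and its thin end points back towards the robot. I'll hover and measure it from closer with the wrist camera.

```bash
cat >> h.py <<'E'
def down(a): return np.array([np.cos(a/2),np.sin(a/2),0,0])
E
python3 - <<'E'
from h import *
q=manip.solve_ik([0.467,-0.086,0.36],down(np.radians(-50))); print(q)
p=manip.current_tool_pos(); manip.servo_line([p[0],p[1],0.33],vel=0.2)
manip.move_pose([0.467,-0.086,0.36],down(np.radians(-50)))
manip.sleep(.3)
c=viewer.get_calibration("wrist"); im=viewer.get_image("wrist")
np.save("wc.npy",c,allow_pickle=True)
cv2.imwrite("w_raw.png",im[:,:,::-1]); cv2.imwrite("pics/w1.png",cv2.resize(im[:,:,::-1],(800,600),interpolation=cv2.INTER_CUBIC))
print(c,manip.current_tool_pos(),manip.current_clock(),manip.current_force(),manip.current_q())
E
```

```text
[-1.17815909  0.07942846  1.39204624  1.83243057 -0.08121661  1.29587477
 -2.20803412]
{'vfov': 65.70646984690485, 'cx': 255.88998242421076, 'cy': 189.87026847420336, 'eye': array([ 0.52302339, -0.15005684,  0.51837142]), 'attitude': array([-0.33782128,  0.92813095,  0.14700605, -0.05328183])} [ 0.46704605 -0.08585109  0.35998078] 3.5667 [ 0.04356414  0.74587261 -0.11111156] [-1.17818941  0.07962485  1.39173575  1.8324054  -0.08120283  1.29585742
 -2.20801668]
```

View pics/w1.png

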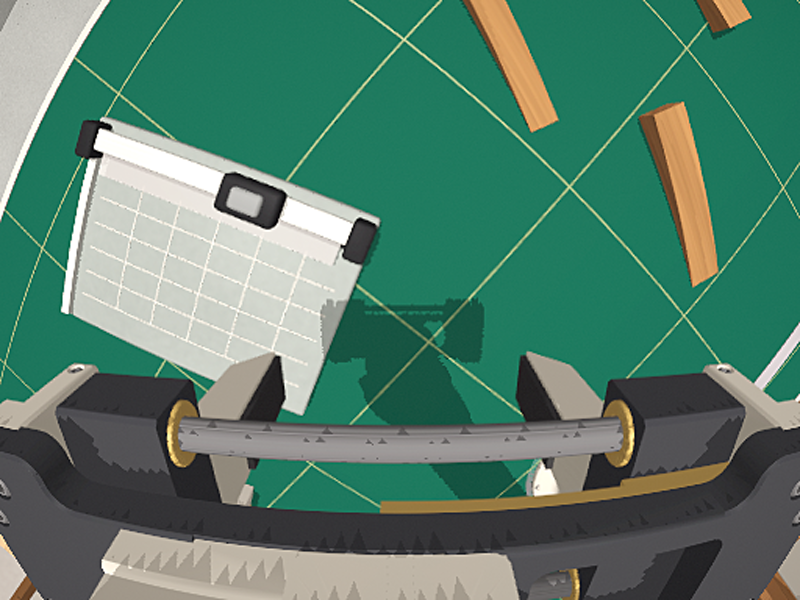

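Wrist view: board corners are NR (380,218), NL (302,415) and FL (65,312). Wedge A's thin corners are (530,131) and (557,122), and its body runs off the top of the picture.

```bash
python3 - <<'E'
from h import *
from scipy.optimize import least_squares
c=np.load("wc.npy",allow_pickle=True).item(); t=viewer.get_calibration("top")
W=lambda l:(np.array(l,float)+.5)*.64-.5
# trimmer corner fit (board top z~.038), wrist + top
B=np.array([[-.18,-.13],[-.18,.13],[.18,.13]])
wu=W([[380,218],[302,415],[65,312]]); tu=W([[387,297],[273,336],[226,184]])
def pts(p,B,z): a=p[2]; return np.c_[B@np.array([[np.cos(a),np.sin(a)],[-np.sin(a),np.cos(a)]])+p[:2],z]
z=np.array([.034,.038,.042])
for use in((1,0),(0,1),(1,1)):
    f=lambda p:np.r_[use[0]*(proj(c,pts(p,B,z),True)-wu).ravel(),use[1]*2*(proj(t,pts(p,B,z))-tu).ravel()]
    s=least_squares(f,[.61,.09,.3]); print("trim",s.x.round(4),np.degrees(s.x[2]).round(1),s.fun.round(1).tolist())
print("wrist corners",plane(c,wu,.037,True)[:,:2].round(4).tolist())
# wedge: silhouette fit in top
im=cv2.imread("top_raw.png"); h=cv2.cvtColor(im,cv2.COLOR_BGR2HSV)
m=cv2.inRange(h,(3,90,60),(22,255,255)); m[:155]=0;m[:,345:]=0;m[:,:300]=0;m[215:]=0
m=cv2.resize(cv2.GaussianBlur(m,(0,0),.5),None,fx=8,fy=8,interpolation=cv2.INTER_LINEAR)>127
G=np.array([[.18,.018,0],[.18,-.018,0],[0,.018,0],[0,-.018,0],[.18,.018,.0015],[.18,-.018,.0015],[0,.018,.0285],[0,-.018,.0285]])
def wp(p,G): a=p[2]; return np.c_[G[:,:2]@np.array([[np.cos(a),np.sin(a)],[-np.sin(a),np.cos(a)]])+p[:2],G[:,2]]
def cost(p):
    q=(proj(t,wp(p,G))+.5)*8-.5; k=np.zeros(m.shape,np.uint8); cv2.fillConvexPoly(k,cv2.convexHull(q.round().astype(np.int32)),1); return (k.astype(bool)^m).sum()
from scipy.optimize import minimize
s=minimize(cost,[.59,-.355,np.radians(157)],method="Nelder-Mead",options=dict(initial_simplex=[[.59,-.355,2.74],[.6,-.355,2.74],[.59,-.345,2.74],[.59,-.355,2.80]]))
print("wedge thick end",s.x.round(4),np.degrees(s.x[2]),s.fun/m.sum(), "tip",wp(s.x,np.array([[.18,0,0]])).round(4))
w=plane(c,W([[530,131],[557,122]]),.001,True); print("thin corners wrist",w.round(4).tolist(),np.linalg.norm(w[0]-w[1]))
e=plane(c,W([[467,0],[508,0]]),.026,True); print("far edge pts",e.round(4).tolist())
# bottle b base & top
print("bottle base approx",plane(t,W([[563,252]]),0.0).round(3),"cap",plane(t,W([[582,224]]),.17).round(3))
E
```

```text
trim [0.6257 0.0962 0.3126] 17.9 [0.0, -0.2, 1.2, 0.7, -1.9, -0.2, 0.0, -0.0, -0.0, -0.0, -0.0, -0.0]
trim [0.6196 0.0925 0.2989] 17.1 [0.0, 0.0, 0.0, 0.0, -0.0, -0.0, 4.5, 1.1, -1.9, 1.0, -2.7, -2.5]
trim [0.6223 0.094  0.3051] 17.5 [2.7, 1.0, 2.6, 1.3, -0.9, -0.7, 4.1, -1.2, -2.0, -0.4, -4.0, -3.3]
wrist corners [[0.4944, -0.083], [0.417, 0.1655], [0.7547, 0.2763]]
wedge thick end [ 0.5841 -0.3516  2.7473] 157.4108586061661 0.0594415799202257 tip [[ 0.4179 -0.2824  0.    ]]
thin corners wrist [[0.4294, -0.2642, 0.001], [0.413, -0.2946, 0.001]] 0.034503824554119315
far edge pts [[0.5775, -0.324, 0.026], [0.5458, -0.3553, 0.026]]
bottle base approx [[ 0.586 -0.463  0.   ]] cap [[ 0.589 -0.462  0.17 ]]
```

```bash
python3 - <<'E'
from h import *
a=np.radians(157.0); t=np.array([.420,-.281]); g=t-.135*np.array([np.cos(a),np.sin(a)])
o=down(a-np.pi)
manip.move_pose([*g,.13],o); manip.servo_line([*g,.04],vel=.15); f0=manip.current_force()
manip.servo_line([*g,.005],vel=.05); print("dF",manip.current_force()-f0, manip.current_tool_pos())
effector.close(25); print("gap",manip.current_finger_gap(),manip.current_gripper_force(),manip.current_clock())
manip.servo_line([*g,.06],vel=.1)
print("gap",manip.current_finger_gap())
b=np.radians(17.7); d=np.array([-np.sin(b),np.cos(b)]); e=np.array([.518,-.0753])
G=e-(.135+.020)*d
manip.servo_line([*G,.06],down(b-np.pi/2),vel=.12)
manip.servo_line([*G,.012],vel=.08); f0=manip.current_force()
for z in np.arange(.010,.002,-.001):
    manip.servo_line([*G,z],vel=.02); f=manip.current_force()-f0; print(round(z,4),f.round(2))
    if f[2]>1.5: break
print(manip.current_clock(),manip.current_q().round(2))
im=viewer.get_image("top")
cv2.imwrite("top1.png",im[:,:,::-1]); A=cv2.resize(im[80:230,200:400,::-1],(800,600),interpolation=cv2.INTER_CUBIC); cv2.imwrite("pics/top1.png",A)
c=viewer.get_calibration("wrist"); im=viewer.get_image("wrist"); cv2.imwrite("w2.png",im[:,:,::-1])
E
```

```text
dF [ 0.75971281  0.39277484 -0.92405912] [ 0.54430878 -0.33400691  0.00509909]
gap 0.035389896339496 24.998915791511536 7.3833
gap 0.03576415008724379
0.01 [ 0.94  0.44 -0.14]
0.009 [ 0.53  0.75 -0.15]
0.008 [1.08 0.71 0.63]
0.007 [ 0.63  0.82 -0.79]
0.006 [ 0.88  0.1  -0.93]
0.005 [0.4  0.66 0.31]
0.004 [-1.29  2.31  8.41]
11.675 [-0.32  0.94  0.95  1.82 -0.97  0.92 -1.75]
```

View pics/top1.png

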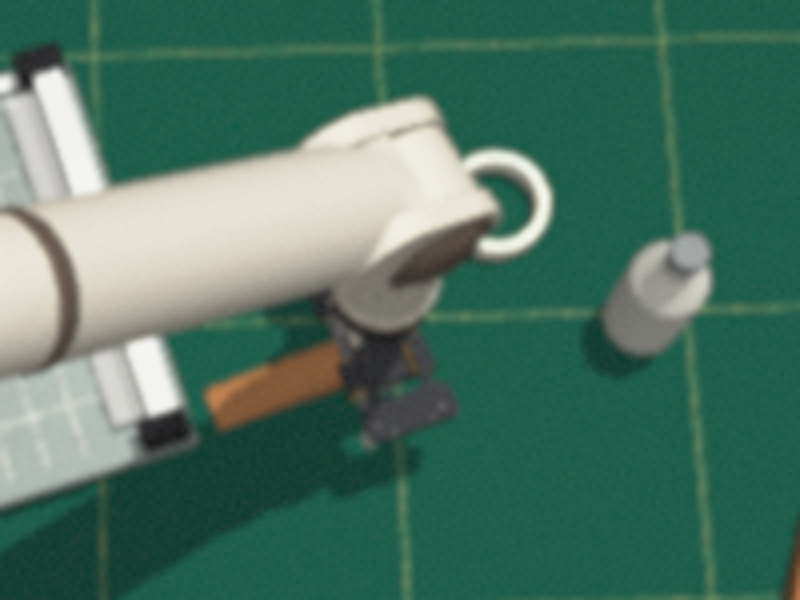

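The wedge is aligned with the trimmer's y axis, with its tip edge at crop (205,392)-(220,430) and the near-right corner at (197,440). I'll compute the tip offset, regrip at 30 mm from the thick end, then advance until contact.

```bash
cat >> h.py <<'E'
b=np.radians(17.7); d=np.array([-np.sin(b),np.cos(b)]); xh=np.array([np.cos(b),np.sin(b)]); e=np.array([.518,-.0753])
def F(n=8):
    v=[]
    for _ in range(n): v.append(manip.current_force()); manip.sleep(.02)
    return np.mean(v,0)
def fr(v): return np.round([-(v[:2]@d),v[:2]@xh,v[2]],2)   # resist, lateral, vertical
E
python3 - <<'E'
from h import *
t=viewer.get_calibration("top"); P=lambda l:(np.array(l,float)+.5)/4-.5+[200,80]
w=plane(t,P([[205,392],[220,430]]),.001); nr=plane(t,P([[197,440]]),.034)[0]
m=w.mean(0); print("tip",m.round(4),"exp",(e-.02*d).round(4),"rel to entry (x,y)",(m[:2]-e)@xh,(m[:2]-e)@d,"NR corner rel entry",(nr[:2]-e)@xh,(nr[:2]-e)@d)
effector.open_jaws()
G=e-(.150+.020)*d
manip.servo_line([*G,.005],vel=.05); effector.close(25)
print("gap",manip.current_finger_gap(),manip.current_clock())
f0=F(15); np.save("f0.npy",f0); np.save("s.npy",-.02); print(f0.round(2))
s=-.020; 
while s<.05:
    s+=.010 if s<-.001 else .002
    manip.servo_line([*(G+(s+.02)*d),.005],vel=.02); f=fr(F(5)-f0); print(round(s*1e3,1),f, end=" | "); np.save("s.npy",s)
    if f[0]>1.5: break
print(manip.current_clock())
E
```

```text
tip [ 0.5216 -0.0954  0.001 ] exp [ 0.5241 -0.0944] rel to entry (x,y) -0.002706071439885032 -0.02023295408858427 NR corner rel entry -0.029996484724080227 0.0026207007785081595
gap 0.035850683007921776 14.15
[-0.01  0.12  0.2 ]
-10.0 [-0.85  0.32  0.69] | 0.0 [-1.56 -0.63  1.44] | 2.0 [-0.2   0.11  0.73] | 4.0 [ 0.   -0.39  0.34] | 6.0 [ 0.12 -0.31  0.53] | 8.0 [ 0.52 -0.43  0.34] | 10.0 [-0.42 -0.56  0.71] | 12.0 [ 0.09 -0.25  0.49] | 14.0 [ 0.29 -0.09  0.49] | 16.0 [-0.02 -0.31  1.03] | 18.0 [ 0.06 -0.23  0.79] | 20.0 [ 0.27 -1.    0.48] | 22.0 [-0.14 -0.73  1.06] | 24.0 [ 1.36 -0.2  -0.39] | 26.0 [ 5.44  0.13 -0.08] | 20.2
```

Contact felt at about 24-26 mm past the entry point, so the foot axis is about 32 mm in. I'll continue in small steps.

```bash
cat > push.py <<'E'
from h import *
import sys
to,step,fmax=[float(x) for x in sys.argv[1:4]]
f0=np.load("f0.npy"); s=float(np.load("s.npy")); G=e-.150*d; L=[]
im=viewer.get_image("side"); cv2.imwrite(f"side_{s*1e3:.1f}.png",im[:,:,::-1])
while s<to-1e-6:
    s+=step; manip.servo_line([*(G+s*d),.005],vel=.01); f=fr(F(8)-f0); np.save("s.npy",s)
    print(round(s*1e3,1),f,end=" | ")
    if f[0]>fmax: break
im=viewer.get_image("side"); cv2.imwrite(f"side_{s*1e3:.1f}.png",im[:,:,::-1])
print(manip.current_clock(),((manip.current_tool_pos()[:2]-G)@d*1e3).round(2),manip.current_finger_gap())
E
python3 push.py .041 .0015 9
```

```text
27.5 [ 7.13 -0.33 -0.11] | 29.0 [ 6.89 -0.08 -0.33] | 30.5 [ 6.25  0.06 -0.08] | 32.0 [ 5.72 -0.01 -0.38] | 33.5 [ 5.45  0.08 -0.34] | 35.0 [ 5.55  0.1  -0.33] | 36.5 [ 5.48  0.07 -0.74] | 38.0 [ 5.6   0.1  -0.27] | 39.5 [ 5.27 -0.26 -0.65] | 41.0 [ 5.5   0.07 -0.26] | 24.6333 39.5 0.035878489784138594
```

```bash
python3 push.py .080 .001 7.2
```

```text
42.0 [ 5.52 -0.04 -0.66] | 43.0 [ 5.66 -0.07 -0.45] | 44.0 [ 5.74  0.26 -0.73] | 45.0 [ 5.58  0.22 -0.44] | 46.0 [ 5.77  0.02 -0.75] | 47.0 [ 5.64  0.34 -0.62] | 48.0 [ 5.84 -0.05 -0.67] | 49.0 [ 5.52  0.28 -0.43] | 50.0 [ 5.48  0.1  -0.8 ] | 51.0 [ 5.62 -0.33 -0.51] | 52.0 [ 6.43 -0.25 -0.74] | 53.0 [ 7.22 -0.15 -1.06] | 29.3333 50.49 0.03583074772456644
```

Plateau at about 5.6 N with a knee at about 51 mm, where the fourth foot starts taking load. I'll go on to about twice the plateau.

```bash
python3 push.py .062 .001 10.7
```

```text
54.0 [ 8.14  0.2  -0.86] | 55.0 [ 9.49 -0.11 -0.93] | 56.0 [10.75  0.1  -0.98] | 30.5833 51.6 0.03594645235890358
```

```bash
python3 push.py .0565 .0005 20; python3 - <<'E'
from h import *
f0=np.load("f0.npy"); G=e-.150*d; s=float(np.load("s.npy"))
a=(manip.current_tool_pos()[:2]-G)@d
while s>a+.0005:
    s-=.001; manip.servo_line([*(G+s*d),.005],vel=.01); f=fr(F(4)-f0); 
    print(round(s*1e3,1),f,((manip.current_tool_pos()[:2]-G)@d*1e3).round(2),end=" | ")
    if f[0]<1.5: break
effector.open_jaws(); print(manip.current_force().round(2))
p=G+s*d-.0*d
manip.servo_line([*p,.05],vel=.06)
manip.servo_line([*(p-.06*d),.22],vel=.15)
manip.servo_line([*(p-.10*d),.30],vel=.15)
manip.sleep(.3)
im=viewer.get_image("side"); cv2.imwrite("side_end.png",im[:,:,::-1])
im2=viewer.get_image("top"); w=viewer.get_image("wrist"); cv2.imwrite("w_end.png",w[:,:,::-1])
r=lambda i,w,h:cv2.resize(i,(w,h),interpolation=cv2.INTER_CUBIC)
cv2.imwrite("pics/end.png",np.vstack([np.hstack([r(im[:,:,::-1],400,300),r(im2[70:220,140:340,::-1],400,300)]),np.hstack([r(w[:,:,::-1],400,300),r(im[170:260,100:220,::-1],400,300)])]))
print(manip.current_clock())
E
```

```text
56.5 [11.26 -0.18 -0.94] | 31.0667 51.65 0.035763669973930705
55.5 [10.05 -0.08 -0.92] 51.61 | 54.5 [ 7.94  0.61 -1.07] 51.57 | 53.5 [ 6.25  0.28 -0.76] 51.56 | 52.5 [ 5.93  0.1  -1.41] 51.55 | 51.5 [ 3.93  0.29 -0.9 ] 51.52 | [0.51 0.06 0.38]
37.1167
```

View pics/end.png

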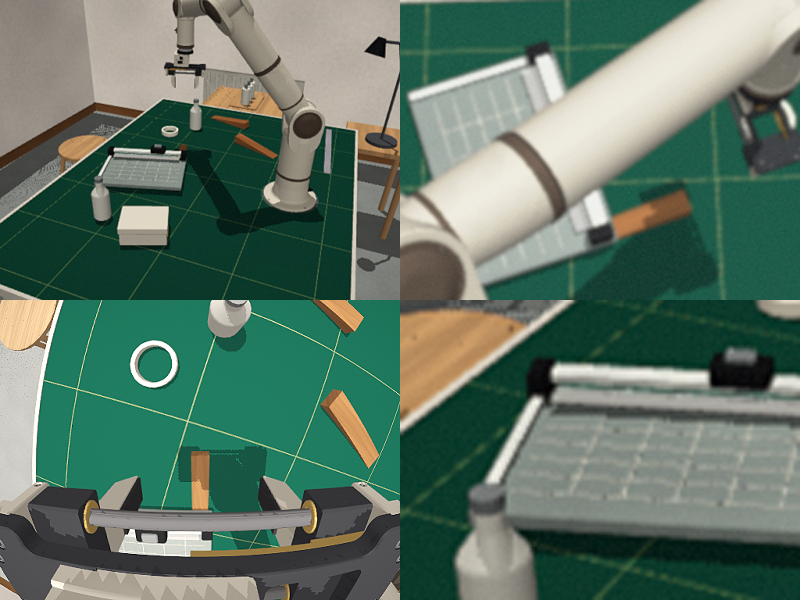

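```bash
python3 - <<'E'
from h import *
p=manip.current_tool_pos(); manip.move_pose([0.467,-0.30,0.40],down(np.radians(-50))); manip.sleep(.3)
t=viewer.get_image("top")[:,:,::-1]; s=viewer.get_image("side")[:,:,::-1]
cv2.imwrite("top_end.png",t); cv2.imwrite("side_end.png",s)
def track(a,b,x,y,w,h):
    up=lambda i:cv2.resize(i,None,fx=8,fy=8,interpolation=cv2.INTER_CUBIC)
    A=up(a[y:y+h,x:x+w]); B=up(b[y-5:y+h+5,x-5:x+w+5]); r=cv2.matchTemplate(B,A,cv2.TM_CCOEFF_NORMED); _,v,_,l=cv2.minMaxLoc(r)
    return np.round((np.array(l)/8-5),2),round(v,3)
t0=cv2.imread("top_raw.png")
for n,r in dict(NRcap=(230,180,20,16),FRcap=(200,88,20,16),head=(218,138,24,26),NLcorner=(165,200,20,20),FLcorner=(138,108,20,20),refgrid=(310,120,24,24),bottle=(350,135,30,35)).items(): print(n,*track(t0,t,*r))
s1=cv2.imread("side_41.0.png")
a=cv2.resize(t[70:220,130:330],(800,600),interpolation=cv2.INTER_CUBIC); cv2.imwrite("pics/top_end.png",a)
print(manip.current_clock())
E
```

```text
NRcap [5. 5.] 0.155
FRcap [-0.5  0. ] 0.996
head [-0.62 -0.38] 0.993
NLcorner [-2.12 -5.  ] 0.59
FLcorner [0.  0.5] 0.996
refgrid [5. 5.] -0.108
bottle [ 0.75 -0.38] 0.426
38.1833
```

View pics/top_end.png

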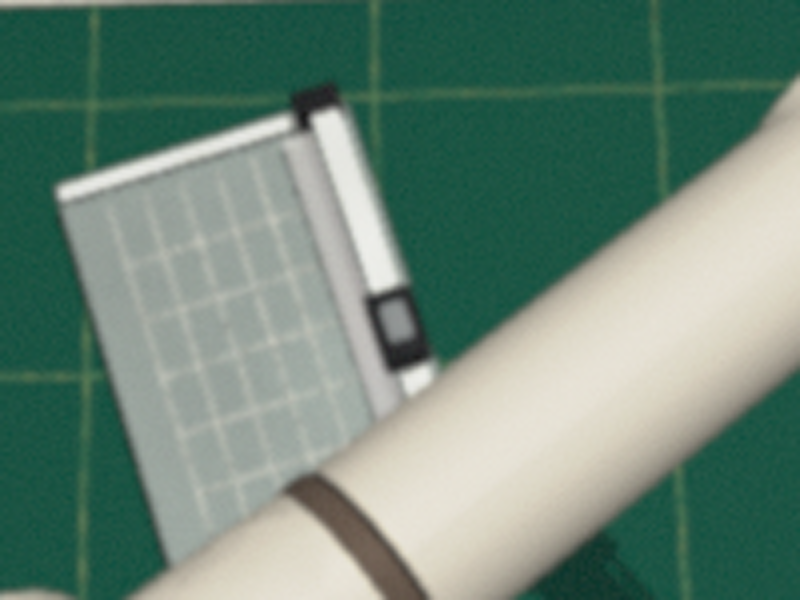

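The trimmer moved by about 0.5 px (1-2 mm), which fits levelling, and the last view showed the wedge in place. I'm handing it in.

```bash
python3 -c "
from bench import manip
print(manip.hand_in())"
```

```text
the job is handed in; nothing more can be done
None
```

The smallest wedge is in under the near right foot, and I handed the job in at about 38 s: I stopped when the push force reached about twice its steady lifting value (11.3 N against 5.6 N), which I take to be about a quarter of the weight, and the trimmer moved only 1–2 mm; level was inferred from the force, not measured.

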